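# Load the burn-out tray with casting rings in order of size

### The job

Load the furnace tray for burn-out: stand the four invested casting rings upright in a row, one centred on each white ceramic plate, in order of size with the smallest next to the tray's handle and the largest at the far end. Set each ring down gently rather than dropping it, since investment cracks, and leave the dental stone cast standing where it is.

Things in the scene. Friction and masses are not known exactly. Their poses are not given: they have to be found in the camera images.
- ring_1_mid (a point): the smallest invested casting ring: a solid upright steel cylinder filled with buff investment (flat buff top with a steel rim), 32 mm in diameter and 40 mm high, loose on the bench; this point is its centre, on its axis half-way up (20 mm above its underside); z up along its axis; about 75 g
- ring_2_mid (a point): the second smallest invested casting ring: a solid upright steel cylinder filled with buff investment (flat buff top with a steel rim), 40 mm in diameter and 46 mm high, loose on the bench; this point is its centre, on its axis half-way up (23 mm above its underside); z up along its axis; about 130 g
- ring_3_mid (a point): the second largest invested casting ring: a solid upright steel cylinder filled with buff investment (flat buff top with a steel rim), 48 mm in diameter and 52 mm high, loose on the bench; this point is its centre, on its axis half-way up (26 mm above its underside); z up along its axis; about 200 g
- ring_4_mid (a point): the largest invested casting ring: a solid upright steel cylinder filled with buff investment (flat buff top with a steel rim), 58 mm in diameter and 58 mm high, loose on the bench; this point is its centre, on its axis half-way up (29 mm above its underside); z up along its axis; about 320 g
- plate_a: one of four equal round white ceramic setter plates, 76 mm in diameter and 6 mm thick, fixed in a straight row on the dark ribbed steel tray (370 x 110 mm, long side along the row, its edges 11 mm high) 82 mm apart centre to centre; this one is one end of the row; origin at the centre of its flat top face, 14 mm above the bench; y runs along the row from plate_a to plate_d, x across the tray, z up
- plate_b: one of four equal round white ceramic setter plates, 76 mm in diameter and 6 mm thick, fixed in a straight row on the dark ribbed steel tray (370 x 110 mm, long side along the row, its edges 11 mm high) 82 mm apart centre to centre; this one is second in the row, between plate_a and plate_c; origin at the centre of its flat top face, 14 mm above the bench; y runs along the row from plate_a to plate_d, x across the tray, z up
- plate_c: one of four equal round white ceramic setter plates, 76 mm in diameter and 6 mm thick, fixed in a straight row on the dark ribbed steel tray (370 x 110 mm, long side along the row, its edges 11 mm high) 82 mm apart centre to centre; this one is third in the row, between plate_b and plate_d; origin at the centre of its flat top face, 14 mm above the bench; y runs along the row from plate_a to plate_d, x across the tray, z up
- plate_d: one of four equal round white ceramic setter plates, 76 mm in diameter and 6 mm thick, fixed in a straight row on the dark ribbed steel tray (370 x 110 mm, long side along the row, its edges 11 mm high) 82 mm apart centre to centre; this one is the other end of the row; origin at the centre of its flat top face, 14 mm above the bench; y runs along the row from plate_a to plate_d, x across the tray, z up
- tray_handle: the upright bright steel bow handle standing across one end of the tray, 50 mm beyond the last plate of the row (beside plate_a or beside plate_d: it changes); 82 mm wide across the tray, 10 mm thick, its top 51 mm above its origin; origin at the middle of its foot, 8 mm above the bench. The other end of the tray has only a low dark stop bar, 5 mm high
- cast: a loose cream dental stone cast with a row of teeth in a horseshoe, about 64 x 60 mm and 32 mm high, standing among the rings; origin at the centre of its underside; front teeth towards its -x, z up. A black rubber sprue former (52 mm wide, 32 mm high, not listed) also stands among the rings

How it is judged:
By the outcome, as a careful person would: the job done as asked, in the order asked, and still so for the second after the job is handed in, with the robot touching nothing.
It also fails if it takes over 112 s, if anything falls off the work surface, if the arm or the gripper's body presses on something with over 40 N, if the wrist force passes 120 N, or if a joint passes its speed limit or range.

### The arm

A 7-joint arm with a two-finger parallel gripper is mounted at the origin on the work surface. World frame = base frame: x ahead of the robot, y to its left, z up, the work surface at z = 0. Lengths are in m, angles in rad, forces in N, time in s.
With the tool pointing down it reaches from about 0.4 to 0.85 m from the base axis. Payload 4.5 kg.
Tool frame: the origin (TCP) lies at the very end of the fingers, on their centre line; the grasp point (between the pads) lies 19 mm behind it; y points along the fingers, x is the direction in which the jaws open and shut, and the axes are right-handed (so a half turn about y gives the same grasp; the last joint's range is limited). The gripper opens to 88 mm and grips with 3 to 60 N. Pads are 18 mm wide; open, the fingers measure 123 mm over their backs; the gripper's body (75 mm by 187 mm) begins 45 mm behind the grasp point.
Start: joints at [1.138, 0.689, -0.195, 1.565, 0.157, 0.902, -0.215], TCP at [0.281, -0.558, 0.239] pointing down, gripper open.
Joint ranges: [-3.01, 3.01], [-0.46, 2.08], [-1.47, 1.51], [0.13, 2.56], [-1, 4.14], [0.04, 2.09], [-2.66, 2.66]. Speed limits (rad/s): [2.57, 2.57, 3.14, 3.14, 3.14, 3.14, 3.14].

### API

Orientations are given as a unit quaternion [x, y, z, w].
In Python, from plant import r gives the robot as it stands.
- The arm moves only by the shell command python3 -m inch 'ROWS' [OPENING] [FORCE]. ROWS is JSON, a list of rows, each a list of 6 numbers: the shift along the tool's x, y, z in mm, then the turn, a rotation vector about the tool's x, y, z in rad. In form: [[x, y, z, ax, ay, az], ...]. A call has 1 to 12 rows; each row shifts and turns the commanded pose from where the row before left it, along the tool's axes as they then stand; what a row does not reach is not made up. A row lasts 1/12 s, in which the tool goes at most 41.7 mm and 7.16 degrees, less where a joint would pass 70% of its speed; a pose out of reach is approached as far as the arm can. A call is refused whole if a number of a shift passes 41.7 or a number of a turn 0.125, either way. A call with a gripper value outside its range is refused whole. OPENING is the finger opening in mm, from 0 to 88.1, set as the call begins (- or left out, the last holds). The fingers move at their own pace and stop on an object; FORCE is the grip in N (left out, the last holds). Time passes only in rows, so rows that do not move let the fingers close. It gives the time, the measured TCP pose, the force and the opening at its end, in the units of the state.
- r.get_state(): the state, without advancing time (a new reading comes with each control period).
- r.snapshot(name): name is "side" or "top"; returns a dict with "img" (400x640x3 uint8, red, green, blue), "range_z" (400x640 float32, m along the optical axis (not along the pixel's ray), 0 where there is no reading), "mtx" (3x3 intrinsics, pixels), "camera_from_world" (4x4, takes a point from world to camera coordinates). Camera axes: x right, y down, z forward; pixel columns grow to the right and rows downward; lengths in m; the calibration is good to about 2 mm. A picture is of the moment at which its call begins.
- r.finish_job(): hands the job in, once; it reports no verdict.
The state is a dict: "clock": time; "q": joint angles; "qd": joint speeds; "joint_torque": joint torques, N m; "tool_pos": TCP position; "eef_rot": TCP orientation; "contact_force": force on the tool from outside, world axes, zero at the start; "moment": the same for the moment, N m; "opening": opening from 0.0 (shut) to 1.0 (fully open).
Only numpy, scipy, OpenCV 4.12 (cv2) and the standard library are available. Lean on these libraries where they do the work, as an engineer would, in place of code of your own. Each camera call takes 0.05 s, during which the arm holds its last target.

## Working session

There is one attempt and no reset: what is moved stays moved. The work goes in short steps, Python scripts to look and compute and a shell command to move; the robot and the scene stay as the last step left them, time stands still between calls to the robot, and variables do not carry over. Pictures are saved under pics/ and viewed, and the job is handed in when it is done.

```bash
ls; mkdir -p pics
python3 - <<'E'
from plant import r
import cv2,numpy as np
s=r.get_state();print({k:np.round(v,3).tolist() for k,v in s.items()})
for n in("side","top"):
    d=r.snapshot(n);cv2.imwrite(f"pics/{n}0.png",d["img"][:,:,::-1]);np.savez(f"{n}0.npz",**d)
    T=np.array(d["camera_from_world"]);print(n,np.round(d["mtx"],1).tolist(),np.round(T,3).tolist(),np.round(-T[:3,:3].T@T[:3,3],3))
E
```

```text
pics
{'clock': 0.0, 'q': [1.138, 0.69, -0.195, 1.566, 0.157, 0.902, -0.215], 'qd': [-0.001, 0.0, -0.0, -0.001, 0.0, 0.002, 0.003], 'joint_torque': [0.0, -52.757, -1.267, -15.343, -0.053, 0.007, 0.0], 'tool_pos': [0.281, -0.558, 0.238], 'eef_rot': [-0.602, 0.371, -0.37, 0.602], 'contact_force': [0.131, -0.254, -0.544], 'moment': [0.001, -0.027, -0.015], 'opening': 0.995}
side [[492.6, 0.0, 316.1], [0.0, 492.6, 201.7], [0.0, 0.0, 1.0]] [[0.996, -0.089, 0.001, -0.537], [-0.05, -0.572, -0.819, 0.091], [0.074, 0.816, -0.574, 1.157], [0.0, 0.0, 0.0, 1.0]] [ 0.454 -0.939  0.74 ]
top [[467.5, 0.0, 323.7], [0.0, 467.5, 195.7], [0.0, 0.0, 1.0]] [[0.016, -1.0, 0.002, 0.012], [-0.989, -0.017, -0.147, 0.568], [0.147, 0.001, -0.989, 1.383], [0.0, 0.0, 0.0, 1.0]] [0.358 0.021 1.452]
```

View pics/side0.png

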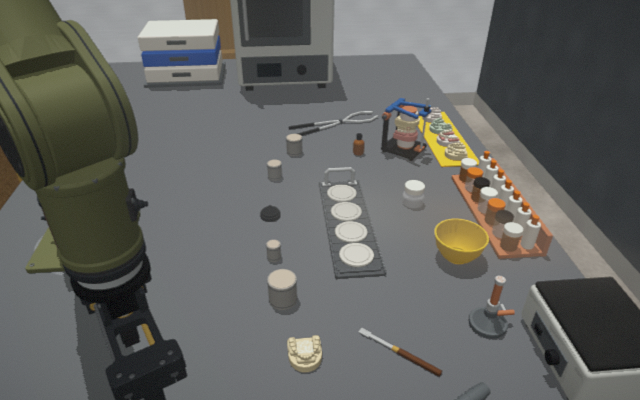

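View pics/top0.png

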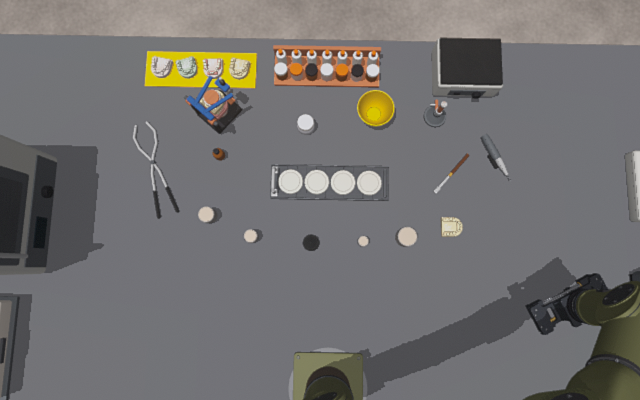

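The handle is at the left (+y) end of the tray in the top view, at about (275,182), with plates at u = 290, 317, 343 and 369 on row 182. The rings are at about (206,214), (250,236), (363,241) and (407,236), with the former at (311,242) and the cast at (452,227).

```bash
cat > h.py <<'E'
import numpy as np,cv2
def ray(d,u,v,z):
    T=d["camera_from_world"];R=T[:3,:3];c=-R.T@T[:3,3]
    w=R.T@np.linalg.inv(d["mtx"])@np.array([u,v,1.]);return c+w*(z-c[2])/w[2]
def zmap(d):
    T=d["camera_from_world"];R=T[:3,:3];c=-R.T@T[:3,3];K=d["mtx"]
    v,u=np.mgrid[:400,:640];Z=d["range_z"]
    P=np.stack([(u-K[0,2])/K[0,0]*Z,(v-K[1,2])/K[1,1]*Z,Z],-1)
    return P@R+c
def tops(d,seeds):
    P=zmap(d);out=[]
    hsv=cv2.cvtColor(d["img"],cv2.COLOR_RGB2HSV)
    for (u,v,rad) in seeds:
        zc=np.median(P[int(v)-1:int(v)+2,int(u)-1:int(u)+2,2])
        m=(np.abs(P[...,2]-zc)<.006)&(d["range_z"]>0)
        vv,uu=np.mgrid[:400,:640];m&=(np.hypot(uu-u,vv-v)<rad)
        n,l,st,ce=cv2.connectedComponentsWithStats(m.astype(np.uint8))
        k=l[int(v),int(u)];p=ray(d,*ce[k],zc)
        A=st[k,4]*np.median(d["range_z"][l==k])**2/d["mtx"][0,0]**2
        out.append((u,v,round(zc,4),np.round(p[:2],4).tolist(),"dia",round(2*np.sqrt(A/np.pi),4),st[k].tolist()))
    return out
E
python3 - <<'E'
from h import *
d=dict(np.load("top0.npz"))
for o in tops(d,[(206,214,16),(250,236,14),(363,241,14),(407,236,18),(311,242,16),(452,227,18)]):print(o)
# plates: white mask
h=cv2.cvtColor(d["img"],cv2.COLOR_RGB2HSV);m=cv2.inRange(h,(0,0,130),(180,70,255))
for u in(290,317,343,369):
    mm=np.zeros_like(m);mm[165:199,u-16:u+16]=m[165:199,u-16:u+16]
    n,l,st,ce=cv2.connectedComponentsWithStats(mm);k=1+np.argmax(st[1:,4]);print(ce[k],st[k],np.round(ray(d,*ce[k],.014),4))
# rings by colour
for u,v in[(206,214),(250,236),(363,241),(407,236)]:
    print(d["img"][v,u-14:u+15:2].tolist())
P=zmap(d);print(P[260:300:10,200:500:60,2].round(4))
d=dict(np.load("side0.npz"));
for o in tops(d,[(294,138,14),(274,164,14),(273,244,14),(282,278,20),(270,210,16)]):print(o)
E
python3 - <<'E'
import cv2
a=cv2.imread('pics/top0.png')[150:260,180:480];cv2.imwrite('pics/crop.png',cv2.resize(a,(750,275),interpolation=2))
E
```

```text
(206, 214, np.float64(0.0505), [0.5054, 0.3751], 'dia', np.float64(0.0469), [198, 206, 17, 16, 191])
(250, 236, np.float64(0.0463), [0.4429, 0.2402], 'dia', np.float64(0.0396), [244, 229, 13, 14, 137])
(363, 241, np.float64(0.0391), [0.4332, -0.0984], 'dia', np.float64(0.0306), [358, 236, 11, 10, 81])
(407, 236, np.float64(0.0575), [0.5531, 0.0339], 'dia', np.float64(1.779), [0, 0, 640, 400, 255715])
(311, 242, np.float64(0.0324), [0.4258, 0.0587], 'dia', np.float64(0.0123), [309, 240, 5, 5, 13])
(452, 227, np.float64(0.0143), [0.4811, -0.3621], 'dia', np.float64(0.0477), [441, 217, 17, 20, 189])
[290.25360825 181.04948454] [278 169  25  25 485] [0.6157 0.1264 0.014 ]
[316.2742268  181.47835052] [304 170  25  24 485] [0.6157 0.0451 0.014 ]
[342.64417178 181.93047035] [331 170  25  25 489] [ 0.6157 -0.0372  0.014 ]
[368.77868852 182.44057377] [357 171  25  24 488] [ 0.6154 -0.1188  0.014 ]
[[115, 115, 120], [115, 115, 120], [111, 112, 118], [184, 177, 170], [212, 198, 183], [209, 196, 181], [210, 196, 182], [210, 197, 182], [209, 196, 181], [210, 197, 182], [210, 198, 184], [95, 92, 9
[... 768 characters left out ...]
15, 119], [116, 115, 120]]
[[ 0.0017 -0.0023  0.001  -0.0013 -0.0041]
 [-0.0038  0.0033  0.0005 -0.0013 -0.0054]
 [-0.0016  0.0008  0.0002  0.0008 -0.0017]
 [ 0.0055 -0.0004  0.0009 -0.0066  0.0012]]
(294, 138, np.float64(0.0543), [0.5061, 0.37], 'dia', np.float64(0.036), [286, 134, 16, 9, 115])
(274, 164, np.float64(0.0484), [0.4451, 0.2353], 'dia', np.float64(0.0318), [267, 159, 15, 10, 105])
(273, 244, np.float64(0.0418), [0.4361, -0.1024], 'dia', np.float64(0.0282), [266, 239, 15, 12, 129])
(282, 278, np.float64(0.0599), [0.4512, -0.2325], 'dia', np.float64(0.0505), [268, 269, 29, 23, 520])
(270, 210, np.float64(0.0244), [0.4292, 0.0523], 'dia', np.float64(0.0243), [264, 206, 14, 8, 76])
```

View pics/crop.png

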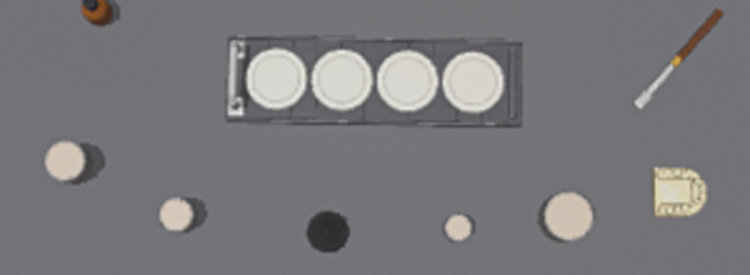

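```bash
cat >> h.py <<'E'
def buff(d,u,v,rad,h):
    hsv=cv2.cvtColor(d["img"],cv2.COLOR_RGB2HSV)
    m=cv2.inRange(hsv,(5,18,120),(25,90,255));vv,uu=np.mgrid[:400,:640];m[np.hypot(uu-u,vv-v)>rad]=0
    c=max(cv2.findContours(m,0,1)[0],key=cv2.contourArea);c=c.reshape(-1,2)
    mm=cv2.moments(m,True)
    n,l,st,ce=cv2.connectedComponentsWithStats(m);k=1+np.argmax(st[1:,4])
    W=np.array([ray(d,*p,h)[:2] for p in c]);
    return np.round(ray(d,*ce[k],h)[:2],4),ce[k].round(1),np.round(np.ptp(W,axis=0),4)
from scipy.spatial.transform import Rotation as Ro
def st():
    from plant import r
    s=r.get_state();M=Ro.from_quat(s["eef_rot"]).as_matrix();return s,M
def go(target,yaw_to=None):
    # remaining shift in tool axes (mm), and rotation vector to reach x=+-worldx, y down
    s,M=st();p=np.array(s["tool_pos"]);sg=np.sign(M[0,0])
    D=np.array([[sg,0,0],[0,0,-1],[0,sg,0]]).T
    D=np.stack([[sg,0,0],[0,0,-1],np.cross([sg,0,0],[0,0,-1])],1)
    print("t",round(s["clock"],2),"p",p.round(4),"F",np.round(s["contact_force"],1),"op",round(s["opening"]*88.1,1),"q",np.round(s["q"],2))
    print("rot",Ro.from_matrix(M.T@D).as_rotvec().round(3),"shift after rot mm",(D.T@(np.array(target)-p)*1e3).round(1))
E
python3 - <<'E'
from h import *
t=dict(np.load("top0.npz"));s=dict(np.load("side0.npz"))
for n,a,b,h in[("r1",(363,241,12),(273,244,12),.04),("r2",(250,236,14),(274,164,12),.046),("r3",(206,214,16),(294,138,14),.052),("r4",(407,236,18),(282,278,22),.058)]:
    print(n,buff(t,*a,h),buff(s,*b,h))
for u,v in[(341,192),(346,211),(351,231),(356,254)]:
    h=cv2.cvtColor(s["img"],cv2.COLOR_RGB2HSV);m=cv2.inRange(h,(0,0,165),(180,70,255))
    mm=np.zeros_like(m);cv2.circle(mm,(u,v),18,255,-1);mm&=m
    n,l,S,ce=cv2.connectedComponentsWithStats(mm);k=l[v,u];print(S[k],ray(s,*ce[k],.014).round(4))
print(st()[1].round(2));go((.433,-.098,.15))
E
```

```text
r1 (array([ 0.4328, -0.0999]), array([363.2, 240.6]), array([0.0272, 0.0271])) (array([ 0.435 , -0.0978]), array([272.9, 243.8]), array([0.0266, 0.0286]))
r2 (array([0.4416, 0.2401]), array([250.1, 235.7]), array([0.036 , 0.0365])) (array([0.4439, 0.2421]), array([273.8, 163. ]), array([0.0334, 0.0343]))
r3 (array([0.5047, 0.3748]), array([205.8, 213.8]), array([0.0425, 0.0456])) (array([0.5061, 0.3787]), array([293.7, 137.1]), array([0.0451, 0.0458]))
r4 (array([ 0.4475, -0.229 ]), array([407.1, 236. ]), array([0.0537, 0.0537])) (array([ 0.4505, -0.2279]), array([281.5, 278.6]), array([0.0535, 0.0563]))
[328 185  28  16 365] [0.6181 0.1288 0.014 ]
[331 202  30  18 433] [0.6182 0.0467 0.014 ]
[335 221  32  21 510] [ 0.6186 -0.0352  0.014 ]
[339 243  35  23 611] [ 0.6187 -0.1177  0.014 ]
[[ 0.45 -0.    0.89]
 [-0.89  0.    0.45]
 [-0.   -1.   -0.  ]]
t 0.1 p [ 0.281  -0.5577  0.238 ] F [ 0.1  0.1 -0.8] op 88.1 q [ 1.14  0.69 -0.19  1.57  0.16  0.9  -0.22]
rot [-1.000e-03 -1.104e+00 -2.000e-03] shift after rot mm [152.   88.  459.7]
```

```bash
python3 -m inch '[[0,0,0,0,-0.12,0],[0,0,0,0,-0.12,0],[0,0,0,0,-0.12,0],[0,0,0,0,-0.12,0],[0,0,0,0,-0.12,0],[0,0,0,0,-0.12,0],[0,0,0,0,-0.12,0],[0,0,0,0,-0.12,0],[0,0,0,0,-0.12,0],[0,0,0,0,-0.024,0],[0,0,0,0,0,0]]' 88; python3 -c "
from h import *;go((.434,-.099,.12))"
```

```text
clock: 1.02
tool_pos: [0.281, -0.558, 0.2383]
eef_rot: [-0.707, 0.001, -0.001, 0.707]
contact_force: [-0.6, -0.4, 0.1]
opening: 0.998
t 1.02 p [ 0.281  -0.558   0.2383] F [-0.6 -0.4  0.1] op 87.9 q [ 1.31  0.72 -0.51  1.56  0.4   0.97  0.67]
rot [-0.001 -0.002 -0.   ] shift after rot mm [153.  118.3 459. ]
```

```bash
python3 -m inch '[[13,0,20,0,0,0],[13,0,38,0,0,0],[13,0,38,0,0,0],[13,0,38,0,0,0],[13,5,38,0,0,0],[13,15,38,0,0,0],[13,15,38,0,0,0],[13,15,38,0,0,0],[13,15,38,0,0,0],[13,15,38,0,0,0],[13,15,38,0,0,0],[10,13,38,0,0,0]]'; python3 -m inch '[[0,10,15,0,0,0],[0,0,6,0,0,0],[0,0,0,0,0,0]]';python3 -c "
from h import *;go((.434,-.099,.006))"
```

```text
clock: 2.02
tool_pos: [0.4331, -0.125, 0.1326]
eef_rot: [0.707, -0.001, 0.002, -0.707]
contact_force: [0.7, -0.3, 0.4]
opening: 1.001
clock: 2.27
tool_pos: [0.4319, -0.1042, 0.1232]
eef_rot: [0.707, 0.0, -0.001, -0.707]
contact_force: [-0.1, -0.2, 0.0]
opening: 0.999
t 2.27 p [ 0.4319 -0.1042  0.1232] F [-0.1 -0.2  0. ] op 88.0 q [ 0.28  0.69 -0.24  2.2   0.52  0.31 -0.4 ]
rot [ 0.     0.002 -0.001] shift after rot mm [  2.1 117.2   5.2]
```

```bash
python3 -m inch '[[2,5,5,0,0,0],[0,15,0,0,0,0],[0,20,0,0,0,0],[0,20,0,0,0,0],[0,18,0,0,0,0],[0,14,0,0,0,0],[0,10,0,0,0,0],[0,6,0,0,0,0],[0,5,0,0,0,0],[0,0,0,0,0,0]]';python3 -c "
from h import *;go((.434,-.099,.006))"
```

```text
clock: 3.1
tool_pos: [0.4361, -0.1038, 0.0204]
eef_rot: [0.708, -0.002, -0.0, -0.706]
contact_force: [0.1, -0.1, -0.0]
opening: 0.997
t 3.1 p [ 0.4361 -0.1038  0.0204] F [ 0.1 -0.1 -0. ] op 87.8 q [ 0.16  0.91 -0.05  2.22  1.34  0.04 -1.22]
rot [ 0.002 -0.003 -0.004] shift after rot mm [-2.1 14.4  4.8]
```

```bash
python3 -m inch '[[0,2,3,0,0,0],[0,5,2,0,0,0],[0,4,1,0,0,0],[0,1,0,0,0,0],[0,0,0,0,0,0]]';python3 -c "
from h import *;go((.434,-.099,.006))"
```

```text
clock: 3.52
tool_pos: [0.4357, -0.0969, 0.009]
eef_rot: [0.707, -0.003, -0.0, -0.707]
contact_force: [0.3, -0.3, 0.1]
opening: 0.996
t 3.52 p [ 0.4357 -0.0969  0.009 ] F [ 0.3 -0.3  0.1] op 87.7 q [ 0.2   0.94 -0.14  2.23  1.68  0.11 -1.57]
rot [ 0.001 -0.003 -0.004] shift after rot mm [-1.7  3.  -2.1]
```

```bash
python3 -m inch '[[-1,0,0,0,0,0],[0,0,0,0,0,0],[0,0,0,0,0,0],[0,0,0,0,0,0],[0,0,0,0,0,0],[0,0,0,0,0,0],[0,0,0,0,0,0],[0,0,0,0,0,0],[0,0,0,0,0,0]]' 20 20;python3 -c "
from h import *;go((.617,.1276,.12))"
```

```text
clock: 4.27
tool_pos: [0.4348, -0.0956, 0.0089]
eef_rot: [0.707, -0.002, -0.002, -0.707]
contact_force: [0.4, 0.4, 0.2]
opening: 0.359
t 4.27 p [ 0.4348 -0.0956  0.0089] F [0.4 0.4 0.2] op 31.6 q [ 0.2   0.94 -0.15  2.23  1.69  0.12 -1.58]
rot [ 0.001  0.    -0.005] shift after rot mm [ 182.2 -111.1  223.2]
```

```bash
python3 -m inch '[[0,-3,0,0,0,0],[0,-8,0,0,0,0],[0,-15,0,0,0,0],[0,-20,0,0,0,0],[0,-20,0,0,0,0],[5,-20,0,0,0,0],[12,-15,5,0,0,0],[20,-5,10,0,0,0],[20,0,15,0,0,0],[20,0,20,0,0,0],[20,0,20,0,0,0],[20,0,20,0,0,0]]';python3 -m inch '[[20,0,20,0,0,0],[20,0,22,0,0,0],[15,0,22,0,0,0],[10,0,22,0,0,0],[5,0,20,0,0,0],[0,0,15,0,0,0],[0,0,8,0,0,0],[0,0,3,0,0,0],[0,0,0,0,0,0]]';python3 - <<'E'
from h import *
go((.617,.1276,.12))
from plant import r
for n in("side","top"):
    d=r.snapshot(n);cv2.imwrite(f"pics/{n}1.png",d["img"][:,:,::-1]);np.savez(f"{n}1.npz",**d)
E
```

```text
clock: 5.27
tool_pos: [0.5536, -0.0057, 0.1082]
eef_rot: [0.708, -0.001, -0.0, -0.706]
contact_force: [0.3, -0.5, -1.4]
opening: 0.357
clock: 6.02
tool_pos: [0.6226, 0.1257, 0.1077]
eef_rot: [0.708, -0.0, -0.001, -0.706]
contact_force: [0.1, -0.4, -0.9]
opening: 0.357
t 6.02 p [0.6226 0.1257 0.1077] F [ 0.1 -0.4 -0.9] op 31.5 q [ 0.05  0.93 -0.62  1.62  0.7   0.82 -0.87]
rot [ 0.004  0.001 -0.002] shift after rot mm [ -5.6 -12.3   1.9]
```

View pics/side1.png

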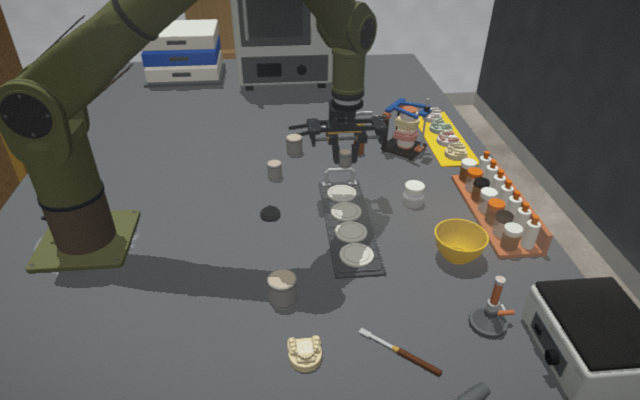

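```bash
python3 -m inch '[[-2,0,2,0,0,0],[-2,5,2,0,0,0],[-1.5,10,1,0,0,0],[0,15,0,0,0,0],[0,15,0,0,0,0],[0,12,0,0,0,0],[0,9,0,0,0,0],[0,6,0,0,0,0],[0,3,0,0,0,0],[0,2,0,0,0,0],[0,1,0,0,0,0],[0,0,0,0,0,0]]';python3 - <<'E'
from h import *
go((.617,.1306,.023))
E
```

```text
clock: 7.12
tool_pos: [0.6181, 0.1308, 0.0302]
eef_rot: [0.708, -0.0, 0.0, -0.706]
contact_force: [0.1, -0.1, -0.8]
opening: 0.36
t 7.12 p [0.6181 0.1308 0.0302] F [ 0.1 -0.1 -0.8] op 31.7 q [ 0.01  1.03 -0.55  1.65  0.79  0.69 -0.95]
rot [ 0.002 -0.    -0.   ] shift after rot mm [-1.1  7.2 -0.2]
```

```bash
python3 -m inch '[[-1,2,0,0,0,0],[0,1.5,0,0,0,0],[0,1,0,0,0,0],[0,0.7,0,0,0,0],[0,0.5,0,0,0,0],[0,0,0,0,0,0]]';python3 -m inch '[[0,0.5,0,0,0,0],[0,0,0,0,0,0]]'; python3 -m inch '[[0,0.5,0,0,0,0],[0,0,0,0,0,0]]'
```

```text
clock: 7.62
tool_pos: [0.6167, 0.1306, 0.0241]
eef_rot: [0.708, -0.0, -0.0, -0.706]
contact_force: [-0.8, 0.2, -0.5]
opening: 0.357
clock: 7.78
tool_pos: [0.6168, 0.1306, 0.0237]
eef_rot: [0.708, -0.0, -0.0, -0.706]
contact_force: [0.4, 0.8, -1.0]
opening: 0.357
clock: 7.95
tool_pos: [0.6167, 0.1306, 0.0231]
eef_rot: [0.708, -0.0, -0.0, -0.706]
contact_force: [0.3, -0.4, -0.5]
opening: 0.36
```

```bash
for i in 1 ; do python3 -m inch '[[0,0.5,0,0,0,0],[0,0,0,0,0,0]]'; python3 -m inch '[[0,0.5,0,0,0,0],[0,0,0,0,0,0],[0,0,0,0,0,0]]'; done
```

```text
clock: 8.12
tool_pos: [0.6168, 0.1306, 0.023]
eef_rot: [0.708, -0.0, -0.0, -0.706]
contact_force: [-1.3, -0.3, 2.0]
opening: 0.352
clock: 8.37
tool_pos: [0.6168, 0.1306, 0.0229]
eef_rot: [0.708, -0.0, -0.0, -0.706]
contact_force: [-1.1, -2.0, 4.9]
opening: 0.355
```

```bash
python3 -m inch '[[0,-0.4,0,0,0,0],[0,0,0,0,0,0],[0,0,0,0,0,0],[0,0,0,0,0,0],[0,0,0,0,0,0]]' 65; python3 -m inch '[[0,-3,0,0,0,0],[0,-8,0,0,0,0],[0,-15,0,0,0,0],[0,-20,0,0,0,0],[0,-20,0,0,0,0],[0,-20,0,0,0,0],[-5,-10,5,0,0,0],[-15,-3,10,0,0,0],[-15,0,10,0,0,0],[-15,0,10,0,0,0],[-15,0,10,0,0,0],[-15,0,10,0,0,0]]' 88;python3 - <<'E'
from h import *
go((.443,.241,.11))
from plant import r
for n in("side","top"):
    d=r.snapshot(n);cv2.imwrite(f"pics/{n}2.png",d["img"][:,:,::-1]);np.savez(f"{n}2.npz",**d)
E
```

```text
clock: 8.78
tool_pos: [0.6167, 0.1307, 0.0225]
eef_rot: [0.708, -0.0, -0.0, -0.706]
contact_force: [-0.5, -0.1, -0.1]
opening: 0.713
clock: 9.78
tool_pos: [0.5357, 0.1867, 0.1223]
eef_rot: [0.708, -0.0, -0.0, -0.706]
contact_force: [-0.0, 0.9, -0.6]
opening: 1.003
t 9.78 p [0.5357 0.1867 0.1223] F [-0.   0.9 -0.6] op 88.3 q [-0.07  0.84 -0.6   1.83  0.71  0.7  -1.09]
rot [ 0.002  0.    -0.   ] shift after rot mm [-92.7  12.3  54.3]
```

View pics/side2.png

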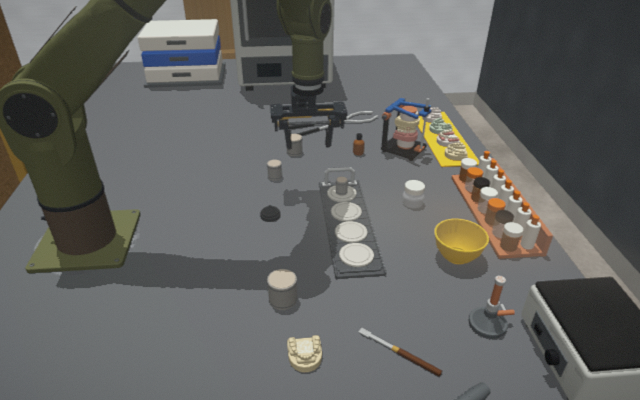

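Ring 1 stands on the plate next to the handle, at (342,183). Its centring I'll measure later. On to ring 2.

```bash
python3 - <<'E'
from h import *
t=dict(np.load("side2.npz"));print(buff(t,342,181,12,.054))
E
python3 -m inch '[[-15,0,9,0,0,0],[-18,3,10,0,0,0],[-18,3,10,0,0,0],[-17,3,10,0,0,0],[-14,3,8,0,0,0],[-8,3,5,0,0,0],[-3,3,2,0,0,0],[0,0,0,0,0,0],[0,0,0,0,0,0]]';python3 -c "
from h import *;go((.443,.241,.010))"
```

```text
(array([0.617 , 0.1303]), array([341.4, 179.2]), array([0.0245, 0.0249]))
clock: 10.63
tool_pos: [0.4448, 0.2394, 0.1035]
eef_rot: [0.708, -0.0, 0.0, -0.706]
contact_force: [-0.7, -0.8, 0.4]
opening: 0.998
t 10.63 p [0.4448 0.2394 0.1035] F [-0.7 -0.8  0.4] op 87.9 q [-0.28  0.8  -0.51  2.02  0.79  0.52 -1.37]
rot [ 0.003 -0.001 -0.   ] shift after rot mm [-1.8 93.5  1.6]
```

```bash
python3 -m inch '[[-2,5,2,0,0,0],[0,12,0,0,0,0],[0,17,0,0,0,0],[0,17,0,0,0,0],[0,15,0,0,0,0],[0,12,0,0,0,0],[0,8,0,0,0,0],[0,4,0,0,0,0],[0,2,0,0,0,0],[0,0,0,0,0,0],[0,0,0,0,0,0]]';python3 -c "
from h import *;go((.443,.241,.010))"
```

```text
clock: 11.55
tool_pos: [0.4421, 0.2417, 0.0118]
eef_rot: [0.708, -0.0, 0.0, -0.706]
contact_force: [0.2, -0.4, 0.2]
opening: 1.002
t 11.55 p [0.4421 0.2417 0.0118] F [ 0.2 -0.4  0.2] op 88.3 q [-0.42  0.95 -0.29  2.06  0.99  0.28 -1.56]
rot [ 0.002 -0.001 -0.   ] shift after rot mm [ 0.9  1.8 -0.7]
```

```bash
python3 -m inch '[[0,2,0,0,0,0],[0,0,0,0,0,0],[0,0,0,0,0,0],[0,0,0,0,0,0],[0,0,0,0,0,0],[0,0,0,0,0,0],[0,0,0,0,0,0],[0,0,0,0,0,0]]' 28 25;python3 -c "
from h import *;go((.617,.0459,.12))"
```

```text
clock: 12.22
tool_pos: [0.442, 0.2416, 0.0095]
eef_rot: [0.708, -0.0, -0.0, -0.706]
contact_force: [-0.6, 1.0, -0.6]
opening: 0.445
t 12.22 p [0.442  0.2416 0.0095] F [-0.6  1.  -0.6] op 39.2 q [-0.42  0.95 -0.28  2.06  0.99  0.28 -1.56]
rot [ 0.003 -0.    -0.001] shift after rot mm [ 175.  -110.5 -195.7]
```

```bash
python3 -m inch '[[0,-3,0,0,0,0],[0,-8,0,0,0,0],[0,-15,0,0,0,0],[0,-20,0,0,0,0],[0,-20,0,0,0,0],[2,-18,-2,0,0,0],[6,-15,-7,0,0,0],[13,-8,-15,0,0,0],[18,-3,-20,0,0,0],[20,0,-22,0,0,0],[20,0,-22,0,0,0],[20,0,-22,0,0,0]]';python3 -m inch '[[20,0,-22,0,0,0],[20,0,-22,0,0,0],[18,0,-20,0,0,0],[11,0,-13,0,0,0],[5,0,-7,0,0,0],[2,0,-2,0,0,0],[0,0,0,0,0,0],[0,0,0,0,0,0]]';python3 - <<'E'
from h import *
go((.617,.0459,.0265))
E
```

```text
clock: 13.22
tool_pos: [0.5413, 0.1304, 0.1205]
eef_rot: [0.708, -0.0, -0.0, -0.706]
contact_force: [0.8, 0.7, -1.2]
opening: 0.445
clock: 13.88
tool_pos: [0.6158, 0.0475, 0.1201]
eef_rot: [0.708, 0.0, -0.001, -0.707]
contact_force: [-0.7, -0.4, -1.1]
opening: 0.446
t 13.88 p [0.6158 0.0475 0.1201] F [-0.7 -0.4 -1.1] op 39.3 q [ 0.19  0.9  -0.65  1.67  0.71  0.82 -0.77]
rot [ 0.001  0.002 -0.002] shift after rot mm [ 1.2 93.6 -1.6]
```

```bash
python3 -m inch '[[1,5,-1.5,0,0,0],[0,12,0,0,0,0],[0,17,0,0,0,0],[0,17,0,0,0,0],[0,14,0,0,0,0],[0,10,0,0,0,0],[0,8,0,0,0,0],[0,5,0,0,0,0],[0,3,0,0,0,0],[0,1.5,0,0,0,0],[0,0,0,0,0,0],[0,0,0,0,0,0]]';python3 -c "
from h import *;go((.617,.0459,.0235))"
```

```text
clock: 14.88
tool_pos: [0.6182, 0.0442, 0.0279]
eef_rot: [0.708, -0.0, 0.0, -0.706]
contact_force: [0.2, -0.2, -0.4]
opening: 0.447
t 14.88 p [0.6182 0.0442 0.0279] F [ 0.2 -0.2 -0.4] op 39.4 q [ 0.15  1.03 -0.55  1.69  0.82  0.67 -0.86]
rot [ 0.002 -0.     0.   ] shift after rot mm [-1.2  4.4  1.7]
```

```bash
python3 -m inch '[[-1,1.5,1.5,0,0,0],[0,1,0,0,0,0],[0,0.6,0,0,0,0],[0,0.4,0,0,0,0],[0,0,0,0,0,0]]';python3 -m inch '[[0,0.5,0,0,0,0],[0,0,0,0,0,0]]'; python3 -m inch '[[0,0.5,0,0,0,0],[0,0,0,0,0,0]]'
```

```text
clock: 15.3
tool_pos: [0.6167, 0.0455, 0.0238]
eef_rot: [0.708, -0.0, -0.0, -0.706]
contact_force: [-0.1, -1.3, -1.1]
opening: 0.446
clock: 15.47
tool_pos: [0.6168, 0.0456, 0.0236]
eef_rot: [0.708, -0.0, -0.0, -0.706]
contact_force: [-0.5, 0.8, 1.7]
opening: 0.443
clock: 15.63
tool_pos: [0.6168, 0.0456, 0.0236]
eef_rot: [0.708, -0.0, -0.0, -0.706]
contact_force: [-1.2, -0.7, 5.7]
opening: 0.448
```

```bash
python3 -m inch '[[0,0.4,0,0,0,0],[0,0,0,0,0,0],[0,0,0,0,0,0]]'
```

```text
clock: 15.88
tool_pos: [0.6168, 0.0456, 0.0235]
eef_rot: [0.708, -0.0, 0.0, -0.706]
contact_force: [-2.2, -1.9, 8.1]
opening: 0.444
```

```bash
python3 -m inch '[[0,-0.8,0,0,0,0],[0,0,0,0,0,0],[0,0,0,0,0,0],[0,0,0,0,0,0],[0,0,0,0,0,0]]' 72; python3 -m inch '[[0,-3,0,0,0,0],[0,-8,0,0,0,0],[0,-15,0,0,0,0],[0,-20,0,0,0,0],[0,-20,0,0,0,0],[0,-20,5,0,0,0],[-4,-10,12,0,0,0],[-7,-3,20,0,0,0],[-10,0,26,0,0,0],[-10,0,28,0,0,0],[-10,0,28,0,0,0],[-10,0,28,0,0,0]]' 88;python3 - <<'E'
from h import *
go((.5055,.377,.11))
E
```

```text
clock: 16.3
tool_pos: [0.6167, 0.0456, 0.023]
eef_rot: [0.708, -0.0, -0.0, -0.706]
contact_force: [0.6, -0.4, -0.7]
opening: 0.798
clock: 17.3
tool_pos: [0.5647, 0.1951, 0.1227]
eef_rot: [0.708, -0.0, -0.0, -0.706]
contact_force: [0.9, 0.1, -0.1]
opening: 0.996
t 17.3 p [0.5647 0.1951 0.1227] F [ 0.9  0.1 -0.1] op 87.8 q [-0.07  0.87 -0.62  1.73  0.7   0.77 -1.04]
rot [ 0.002  0.    -0.001] shift after rot mm [-59.2  12.7 181.9]
```

```bash
python3 -m inch '[[-9,0,26,0,0,0],[-9,0,26,0,0,0],[-8,0,26,0,0,0],[-8,0,24,0,0,0],[-8,0,22,0,0,0],[-7,0,18,0,0,0],[-5,0,12,0,0,0],[-2,0,7,0,0,0],[-1,0,3,0,0,0],[0,0,0,0,0,0],[0,0,0,0,0,0]]';python3 -c "
from h import *;go((.5055,.377,.012))"
```

```text
clock: 18.22
tool_pos: [0.5096, 0.3555, 0.1214]
eef_rot: [0.709, -0.001, 0.0, -0.706]
contact_force: [-0.4, -0.4, -0.2]
opening: 1.003
t 18.22 p [0.5096 0.3555 0.1214] F [-0.4 -0.4 -0.2] op 88.4 q [-0.36  0.9  -0.6   1.66  0.66  0.81 -1.27]
rot [ 0.004 -0.002 -0.   ] shift after rot mm [ -4.1 109.4  21.5]
```

```bash
python3 -m inch '[[-2,0,8,0,0,0],[-2,5,9,0,0,0],[0,10,4.5,0,0,0],[0,16,0,0,0,0],[0,17,0,0,0,0],[0,17,0,0,0,0],[0,15,0,0,0,0],[0,11,0,0,0,0],[0,7,0,0,0,0],[0,3,0,0,0,0],[0,0,0,0,0,0],[0,0,0,0,0,0]]';python3 - <<'E'
from h import *
go((.5055,.377,.012))
from plant import r
d=r.snapshot("side");cv2.imwrite("pics/side3.png",d["img"][60:310,150:450,::-1].repeat(2,0).repeat(2,1))
E
```

```text
clock: 19.22
tool_pos: [0.5051, 0.3786, 0.0209]
eef_rot: [0.708, -0.0, 0.0, -0.706]
contact_force: [0.4, -0.4, 0.3]
opening: 0.998
t 19.22 p [0.5051 0.3786 0.0209] F [ 0.4 -0.4  0.3] op 87.9 q [-0.44  1.04 -0.51  1.66  0.76  0.66 -1.37]
rot [ 0.002 -0.    -0.   ] shift after rot mm [ 0.4  8.9 -1.6]
```

View pics/side3.png

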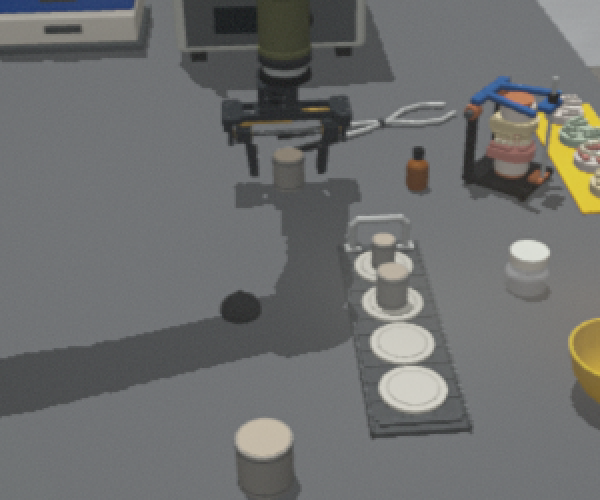

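Rings 1 and 2 stand on plates a and b. The open fingers straddle ring 3, which is at crop position (288,168). Next I grip it.

```bash
python3 -m inch '[[0,3,-1,0,0,0],[0,4,-0.5,0,0,0],[0,2,0,0,0,0],[0,0,0,0,0,0],[0,0,0,0,0,0]]'; python3 -m inch '[[0,0,0,0,0,0],[0,0,0,0,0,0],[0,0,0,0,0,0],[0,0,0,0,0,0],[0,0,0,0,0,0],[0,0,0,0,0,0],[0,0,0,0,0,0]]' 36 30;python3 -c "
from h import *;go((.617,-.0362,.12))"
```

```text
clock: 19.68
tool_pos: [0.5048, 0.3765, 0.0113]
eef_rot: [0.708, -0.0, -0.0, -0.706]
contact_force: [-0.3, -0.3, 1.0]
opening: 0.996
clock: 20.27
tool_pos: [0.505, 0.3766, 0.0115]
eef_rot: [0.708, -0.0, -0.0, -0.706]
contact_force: [1.3, 0.7, 0.4]
opening: 0.535
t 20.27 p [0.505  0.3766 0.0115] F [1.3 0.7 0.4] op 47.1 q [-0.45  1.05 -0.5   1.66  0.77  0.64 -1.38]
rot [ 0.002 -0.    -0.001] shift after rot mm [ 112.  -108.5 -412.8]
```

```bash
python3 -m inch '[[0,-3,0,0,0,0],[0,-8,0,0,0,0],[0,-15,0,0,0,0],[0,-20,0,0,0,0],[0,-20,-3,0,0,0],[1,-20,-8,0,0,0],[3,-18,-15,0,0,0],[5,-12,-20,0,0,0],[7,-6,-25,0,0,0],[8,-2,-28,0,0,0],[8,0,-28,0,0,0],[8,0,-28,0,0,0]]';python3 -m inch '[[8,0,-28,0,0,0],[8,0,-28,0,0,0],[8,0,-28,0,0,0],[8,0,-28,0,0,0],[8,0,-28,0,0,0],[8,0,-26,0,0,0],[8,0,-22,0,0,0],[6,0,-16,0,0,0],[4,0,-10,0,0,0],[3,0,-5,0,0,0],[0,0,0,0,0,0],[0,0,0,0,0,0]]';python3 - <<'E'
from h import *
go((.617,-.0362,.0255))
E
```

```text
clock: 21.27
tool_pos: [0.5453, 0.2208, 0.1376]
eef_rot: [0.708, 0.0, 0.0, -0.706]
contact_force: [-0.1, -0.4, -2.8]
opening: 0.535
clock: 22.27
tool_pos: [0.6136, 0.0043, 0.1369]
eef_rot: [0.708, 0.0, -0.001, -0.707]
contact_force: [-0.4, -0.6, -1.9]
opening: 0.536
t 22.27 p [0.6136 0.0043 0.1369] F [-0.4 -0.6 -1.9] op 47.3 q [ 0.28  0.88 -0.67  1.67  0.69  0.84 -0.7 ]
rot [ 0.001  0.001 -0.001] shift after rot mm [  3.4 111.4 -40.5]
```

```bash
python3 -m inch '[[1,0,-8,0,0,0],[1,0,-13,0,0,0],[1,0,-12,0,0,0],[0,0,-6,0,0,0],[0,5,-1.5,0,0,0],[0,12,0,0,0,0],[0,16,0,0,0,0],[0,17,0,0,0,0],[0,14,0,0,0,0],[0,12,0,0,0,0],[0,8,0,0,0,0],[0,0,0,0,0,0]]';python3 -c "
from h import *;go((.617,-.0362,.0255))"
```

```text
clock: 23.27
tool_pos: [0.6154, -0.0377, 0.0503]
eef_rot: [0.708, -0.001, -0.002, -0.706]
contact_force: [0.7, -0.9, -2.1]
opening: 0.536
t 23.27 p [ 0.6154 -0.0377  0.0503] F [ 0.7 -0.9 -2.1] op 47.2 q [ 0.3   1.   -0.59  1.7   0.8   0.71 -0.71]
rot [ 0.003  0.    -0.004] shift after rot mm [ 1.6 24.8  1.5]
```

```bash
python3 -m inch '[[1,6,1,0,0,0],[0.5,7,0.5,0,0,0],[0,5,0,0,0,0],[0,3,0,0,0,0],[0,1.5,0,0,0,0],[0,0.8,0,0,0,0],[0,0,0,0,0,0],[0,0,0,0,0,0]]';python3 -c "
from h import *;go((.617,-.0362,.0255))"
```

```text
clock: 23.93
tool_pos: [0.6184, -0.0364, 0.0294]
eef_rot: [0.708, -0.0, -0.0, -0.706]
contact_force: [0.3, 0.0, -3.5]
opening: 0.534
t 23.93 p [ 0.6184 -0.0364  0.0294] F [ 0.3  0.  -3.5] op 47.1 q [ 0.29  1.03 -0.56  1.69  0.83  0.67 -0.73]
rot [ 0.003 -0.    -0.   ] shift after rot mm [-1.4  3.9  0.2]
```

```bash
python3 -m inch '[[-1.3,1,0,0,0,0],[0,1,0,0,0,0],[0,0.8,0,0,0,0],[0,0.5,0,0,0,0],[0,0,0,0,0,0]]';python3 -m inch '[[0,0.5,0,0,0,0],[0,0,0,0,0,0]]'; python3 -m inch '[[0,0.5,0,0,0,0],[0,0,0,0,0,0]]'
```

```text
clock: 24.35
tool_pos: [0.6168, -0.0364, 0.0257]
eef_rot: [0.708, -0.0, -0.0, -0.706]
contact_force: [0.4, -0.3, -1.7]
opening: 0.535
clock: 24.52
tool_pos: [0.617, -0.0363, 0.0255]
eef_rot: [0.708, -0.0, -0.0, -0.706]
contact_force: [-0.4, 0.9, -0.5]
opening: 0.536
clock: 24.68
tool_pos: [0.617, -0.0364, 0.0255]
eef_rot: [0.708, -0.0, -0.0, -0.706]
contact_force: [-1.4, -1.5, 4.2]
opening: 0.536
```

Contact. Release and go to ring 4 at (.449,-.2285).

```bash
python3 -m inch '[[0,-0.3,0,0,0,0],[0,0,0,0,0,0],[0,0,0,0,0,0],[0,0,0,0,0,0],[0,0,0,0,0,0]]' 80; python3 -m inch '[[0,-3,0,0,0,0],[0,-8,0,0,0,0],[0,-15,0,0,0,0],[0,-20,0,0,0,0],[0,-20,0,0,0,0],[-3,-20,-3,0,0,0],[-8,-12,-8,0,0,0],[-13,-6,-15,0,0,0],[-16,0,-18,0,0,0],[-17,0,-20,0,0,0],[-17,0,-20,0,0,0],[-17,0,-20,0,0,0]]' 88;python3 - <<'E'
from h import *
go((.449,-.2285,.13))
E
```

```text
clock: 25.1
tool_pos: [0.617, -0.0363, 0.0251]
eef_rot: [0.708, -0.0, -0.0, -0.706]
contact_force: [0.1, 0.0, -1.5]
opening: 0.893
clock: 26.1
tool_pos: [0.5245, -0.1416, 0.1303]
eef_rot: [0.708, -0.0, -0.0, -0.706]
contact_force: [-0.5, -0.2, 0.5]
opening: 0.997
t 26.1 p [ 0.5245 -0.1416  0.1303] F [-0.5 -0.2  0.5] op 87.9 q [ 0.56  0.82 -0.66  1.9   0.77  0.7  -0.56]
rot [ 0.004 -0.001 -0.001] shift after rot mm [-75.5   0.3 -86.9]
```

```bash
python3 -m inch '[[-15,0,-18,0,0,0],[-15,0,-18,0,0,0],[-15,0,-16,0,0,0],[-13,0,-14,0,0,0],[-10,0,-11,0,0,0],[-5,0,-6,0,0,0],[-2.5,0,-4,0,0,0],[0,0,0,0,0,0],[0,0,0,0,0,0]]';python3 - <<'E'
from h import *
go((.449,-.2285,.013))
from plant import r
d=r.snapshot("side");cv2.imwrite("pics/side4.png",d["img"][:,:,::-1])
for n,s,h in[("r1",(342,180,12),.054),("r2",(346,193,14),.060),("r3",(350,214,17),.066),("r4",(282,278,22),.058)]:print(n,buff(d,*s,h))
E
```

```text
clock: 26.85
tool_pos: [0.4511, -0.2266, 0.1302]
eef_rot: [0.708, 0.0, 0.0, -0.706]
contact_force: [0.2, 0.8, 0.4]
opening: 1.003
t 26.85 p [ 0.4511 -0.2266  0.1302] F [0.2 0.8 0.4] op 88.3 q [ 0.76  0.78 -0.65  2.01  0.82  0.63 -0.44]
rot [ 0.002 -0.     0.   ] shift after rot mm [ -2.1 117.2  -1.9]
r1 (array([0.6166, 0.129 ]), array([341.3, 179.5]), array([0.0271, 0.0255]))
r2 (array([0.6167, 0.0474]), array([345.8, 195.3]), array([0.0354, 0.0396]))
r3 (array([ 0.617 , -0.0342]), array([350.9, 212.9]), array([0.0444, 0.0475]))
r4 (array([ 0.4503, -0.2274]), array([281.4, 278.5]), array([0.0533, 0.0542]))
```

View pics/side4.png

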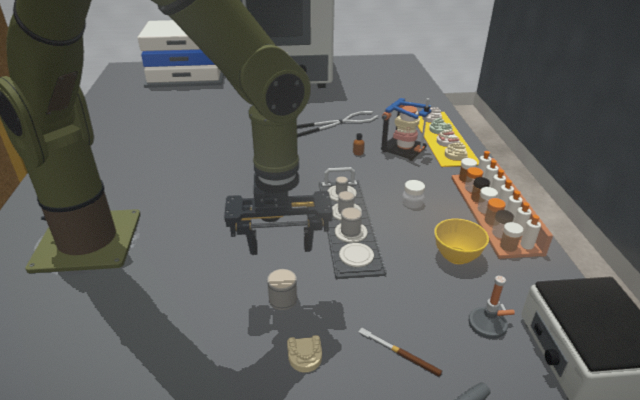

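Rings 1–3 stand on their plates, at (341,179), (346,195) and (351,213), about 2 mm from the plate centres. Ring 4 is at (281,278) under the open gripper, with the cast in front at (305,352).

```bash
python3 -m inch '[[-2,3,-2,0,0,0],[0,8,0,0,0,0],[0,14,0,0,0,0],[0,17,0,0,0,0],[0,17,0,0,0,0],[0,16,0,0,0,0],[0,13,0,0,0,0],[0,9,0,0,0,0],[0,6,0,0,0,0],[0,3,0,0,0,0],[0,0,0,0,0,0],[0,0,0,0,0,0]]';python3 - <<'E'
from h import *
go((.449,-.2285,.013))
E
```

```text
clock: 27.9
tool_pos: [0.4486, -0.2293, 0.0241]
eef_rot: [0.708, -0.0, -0.0, -0.706]
contact_force: [0.5, -0.2, -0.3]
opening: 0.996
t 27.9 p [ 0.4486 -0.2293  0.0241] F [ 0.5 -0.2 -0.3] op 87.7 q [ 0.64  0.94 -0.43  2.05  1.08  0.39 -0.68]
rot [ 0.003 -0.    -0.   ] shift after rot mm [ 0.4 11.1  0.8]
```

```bash
python3 -m inch '[[0,4,0.5,0,0,0],[0,4,0,0,0,0],[0,2.5,0,0,0,0],[0,0,0,0,0,0],[0,0,0,0,0,0]]'; python3 -m inch '[[0,0,0,0,0,0],[0,0,0,0,0,0],[0,0,0,0,0,0],[0,0,0,0,0,0],[0,0,0,0,0,0],[0,0,0,0,0,0]]' 46 35;python3 -c "
from h import *;go((.617,-.1182,.14))"
```

```text
clock: 28.32
tool_pos: [0.4482, -0.2289, 0.0132]
eef_rot: [0.708, -0.0, -0.0, -0.706]
contact_force: [0.1, -0.4, 0.4]
opening: 1.001
clock: 28.82
tool_pos: [0.4488, -0.2289, 0.0134]
eef_rot: [0.708, -0.0, 0.0, -0.706]
contact_force: [0.6, 0.2, 0.0]
opening: 0.651
t 28.82 p [ 0.4488 -0.2289  0.0134] F [0.6 0.2 0. ] op 57.4 q [ 0.62  0.96 -0.4   2.05  1.12  0.36 -0.71]
rot [ 0.003 -0.    -0.   ] shift after rot mm [ 168.2 -126.6  110.7]
```

Contact with plate d is expected at TCP z = .0274.

```bash
python3 -m inch '[[0,-2,0,0,0,0],[0,-6,0,0,0,0],[0,-12,0,0,0,0],[0,-18,0,0,0,0],[0,-20,0,0,0,0],[0,-20,0,0,0,0],[3,-15,2,0,0,0],[8,-8,5,0,0,0],[14,-3,9,0,0,0],[18,0,12,0,0,0],[20,0,13,0,0,0],[20,0,13,0,0,0]]';python3 -m inch '[[20,0,13,0,0,0],[20,0,13,0,0,0],[18,0,12,0,0,0],[13,0,9,0,0,0],[8,0,5,0,0,0],[4,0,3,0,0,0],[2,0,2,0,0,0],[0,0,0,0,0,0],[0,0,0,0,0,0]]';python3 - <<'E'
from h import *
go((.617,-.1182,.0274))
E
```

```text
clock: 29.82
tool_pos: [0.5311, -0.1744, 0.1174]
eef_rot: [0.708, -0.001, -0.001, -0.706]
contact_force: [0.4, 0.3, -3.3]
opening: 0.649
clock: 30.57
tool_pos: [0.6154, -0.1187, 0.1167]
eef_rot: [0.708, -0.001, -0.001, -0.706]
contact_force: [-0.1, -0.5, -3.7]
opening: 0.649
t 30.57 p [ 0.6154 -0.1187  0.1167] F [-0.1 -0.5 -3.7] op 57.2 q [ 0.47  0.92 -0.66  1.64  0.72  0.84 -0.51]
rot [ 0.004 -0.001 -0.002] shift after rot mm [ 1.6 89.3  0.5]
```

```bash
python3 -m inch '[[0.5,3,0,0,0,0],[0,8,0,0,0,0],[0,13,0,0,0,0],[0,15,0,0,0,0],[0,15,0,0,0,0],[0,12,0,0,0,0],[0,8,0,0,0,0],[0,5,0,0,0,0],[0,2.5,0,0,0,0],[0,1,0,0,0,0],[0,0,0,0,0,0],[0,0,0,0,0,0]]';python3 -c "
from h import *;go((.617,-.1182,.0274))"
```

```text
clock: 31.57
tool_pos: [0.6174, -0.1178, 0.035]
eef_rot: [0.708, -0.0, 0.0, -0.706]
contact_force: [0.4, -0.3, -3.0]
opening: 0.654
t 31.57 p [ 0.6174 -0.1178  0.035 ] F [ 0.4 -0.3 -3. ] op 57.6 q [ 0.43  1.03 -0.59  1.66  0.82  0.71 -0.59]
rot [ 0.003 -0.     0.   ] shift after rot mm [-0.4  7.6 -0.4]
```

```bash
python3 -m inch '[[0,2,0,0,0,0],[0,2,0,0,0,0],[0,1.3,0,0,0,0],[0,0.8,0,0,0,0],[0,0.5,0,0,0,0],[0,0,0,0,0,0]]';python3 -m inch '[[0,0.5,0,0,0,0],[0,0,0,0,0,0]]'; python3 -m inch '[[0,0.5,0,0,0,0],[0,0,0,0,0,0]]'
```

```text
clock: 32.07
tool_pos: [0.6168, -0.1179, 0.0276]
eef_rot: [0.708, -0.0, -0.0, -0.706]
contact_force: [-0.3, 0.3, -3.4]
opening: 0.65
clock: 32.23
tool_pos: [0.6169, -0.1179, 0.0275]
eef_rot: [0.708, -0.0, -0.0, -0.706]
contact_force: [0.4, -0.5, -1.8]
opening: 0.648
clock: 32.4
tool_pos: [0.6169, -0.1179, 0.0275]
eef_rot: [0.708, -0.0, -0.0, -0.706]
contact_force: [-2.4, -1.0, 2.5]
opening: 0.653
```

Contact. Open, lift straight up and back away.

```bash
python3 -m inch '[[0,-0.2,0,0,0,0],[0,0,0,0,0,0],[0,0,0,0,0,0],[0,0,0,0,0,0],[0,0,0,0,0,0],[0,0,0,0,0,0]]' 85; python3 -m inch '[[0,-2,0,0,0,0],[0,-5,0,0,0,0],[0,-12,0,0,0,0],[0,-20,0,0,0,0],[0,-20,0,0,0,0],[0,-20,0,0,0,0],[0,-20,0,0,0,0],[0,-15,-10,0,0,0],[-5,-15,-18,0,0,0],[-10,-5,-22,0,0,0],[-15,0,-25,0,0,0],[-15,0,-25,0,0,0]]'; python3 -m inch '[[-20,0,-25,0,0,0],[-20,0,-25,0,0,0],[-20,0,-25,0,0,0],[-20,0,-25,0,0,0],[-10,0,-20,0,0,0],[0,0,-10,0,0,0],[0,0,0,0,0,0],[0,0,0,0,0,0]]';python3 - <<'E'
from h import *
from plant import r
for n in("side","top"):
    d=r.snapshot(n);cv2.imwrite(f"pics/{n}5.png",d["img"][:,:,::-1]);np.savez(f"{n}5.npz",**d)
    S={"side":[(342,180,12),(346,195,14),(351,213,17),(356,234,21)],"top":[(289,179,12),(316,179,12),(343,179,14),(370,179,15)]}[n]
    for s,h in zip(S,(.054,.060,.066,.072)):
        try:print(n,buff(d,*s,h))
        except Exception as e:print(e)
E
```

```text
clock: 32.9
tool_pos: [0.617, -0.1179, 0.0269]
eef_rot: [0.708, -0.0, -0.0, -0.706]
contact_force: [-0.2, 0.1, 0.3]
opening: 0.965
clock: 33.9
tool_pos: [0.5722, -0.218, 0.1632]
eef_rot: [0.708, 0.001, 0.0, -0.706]
contact_force: [0.8, -1.6, -0.2]
opening: 0.965
clock: 34.57
tool_pos: [0.4833, -0.3465, 0.1624]
eef_rot: [0.708, 0.0, 0.001, -0.706]
contact_force: [0.3, 1.0, -0.8]
opening: 0.965
side (array([0.6164, 0.1293]), array([341.2, 179.5]), array([0.0271, 0.0258]))
side (array([0.6166, 0.0473]), array([345.7, 195.3]), array([0.036 , 0.0401]))
side (array([ 0.6186, -0.028 ]), array([351.2, 211.3]), array([0.0444, 0.041 ]))
side (array([ 0.6351, -0.1155]), array([364.8, 232.4]), array([0.0164, 0.0456]))
top (array([0.6139, 0.1258]), array([289.5, 179.3]), array([0.0279, 0.0276]))
top (array([0.6141, 0.0434]), array([316.6, 179.3]), array([0.0341, 0.0365]))
top (array([ 0.6138, -0.0382]), array([343.7, 179.5]), array([0.043 , 0.0452]))
top (array([ 0.6141, -0.1191]), array([370.7, 179.5]), array([0.0521, 0.054 ]))
```

View pics/side5.png

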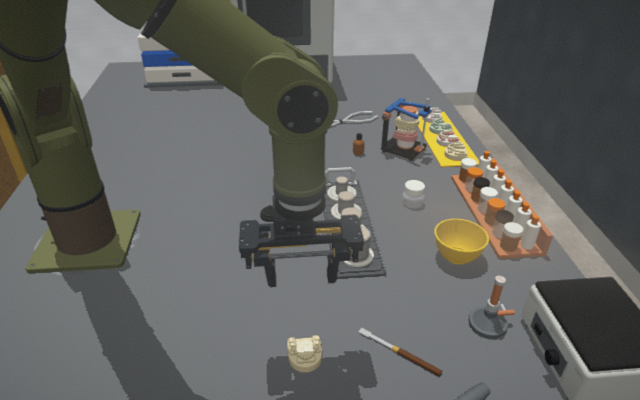

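View pics/top5.png

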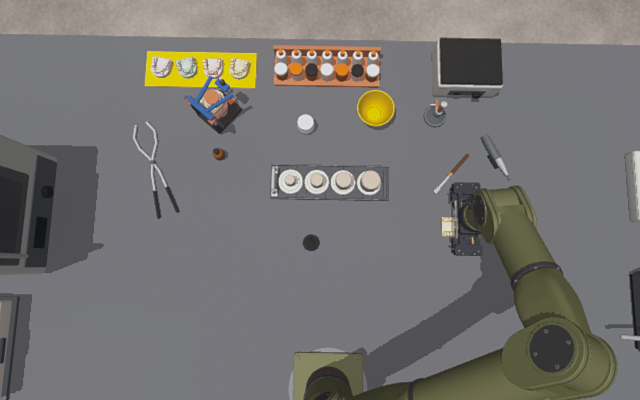

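The top view shows all four rings upright in size order, smallest by the handle at u = 290, 317, 344 and 371. Each is within 2 mm of its plate centre. The arm is clear, with the fingers about 130 mm above the cast, which still stands at (305,352) in the side view.

```bash
python3 -c "
from plant import r;print(r.finish_job(), r.get_state()['clock'])"
```

```text
the job is handed in; nothing more can be done
the job is handed in; nothing more can be done
```

All four casting rings stand upright on the plates in size order, smallest next to the handle (plate_a) and largest at the far end (plate_d). I handed the job in at about 34.7 s. The hand-in gave no verdict.

- **Placing:** I lowered each ring in steps of about 0.5 mm until the force reading showed contact, then opened the gripper. The readings at set-down were small, at most about 8 N (ring 2).
- **Centring:** the last top view puts every ring within about 2.5 mm of its plate centre. An earlier side view agreed for rings 1–3. In the final side view the arm hid part of rings 3 and 4, so those two readings were unusable; ring 4's position rests on the top view alone.
- **Cast:** I did not touch it, and it looks unmoved in the last side picture; I did not measure its position.
- **Wrist joint:** picking up ring 1, joint 6 came close to its lower limit (0.04 rad), which left the gripper about 5 mm off until I moved past it. That grasp was about 3 mm off-centre along the pads, and I allowed for this when placing the ring.

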